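Shut down the moulding machine and clear its catch tray

TASK

Shut the moulding machine down before unloading it: lift the red guard on the switch box well up, flip the toggle beneath it fully to OFF (towards you), and lower the guard fully closed again. Only then take every moulded model container out of the machine's catch tray (and any that strays) and put them all inside the green tote, leaving them lying there below its rim. Touch no container before the switch is off and the guard is down, keep the tote flat on the table, and leave the paint pots, glue, tools and models on the bench where they are.

Things in the scene. Friction and masses are not known exactly. Their poses are not given: they have to be found in the camera images.
- panel: grey switch box fixed to the table, 160 x 140 mm, 35 mm tall; origin at table level. In its frame (x away from the user, y left, z up) the guard's hinge axis runs along y through (25, 0, 43) mm and the toggle pivots about y at (-25, 0, 35) mm, on the box's flat top. Its yaw stays within 0.2 rad of the world's. It may stand in the middle or on the left (the tote takes the other place)
- guard (a joint): red hood-shaped guard flap over the toggle, hinged at its far edge: 0 = fully closed, 2.0 rad = fully open (thrown back past upright, away from the user). Stiff hinge (about 0.07 N m): stays wherever it is left, even half-way. Hood 80 mm long, 58 mm wide, its top 36 mm above the hinge axis when closed
- guard_tab (a point): centre of the yellow lift tab on the guard's free edge, a bar 36 mm long (pointing at the user when closed, upward when the guard is upright), 12 mm wide across (along the panel's y), 18 mm thick; its two flat 12 mm-apart sides can be pinched from above in every position of the guard and pivot between the fingers. With the guard closed it lies 106 mm towards the user from the hinge axis and 24.5 mm above it
- guard_hinge (a point): middle of the guard's hinge axis (axis along the panel's y)
- toggle (a joint): black toggle lever under the guard: 0.9 rad = ON (leaning 0.45 rad away from the user), 0 = OFF (leaning 0.45 rad towards the user). Friction (0.03 N m) keeps it where it is left; no snap
- toggle_tip (a point): middle of the free end of the toggle lever; the lever is 34 mm long from its pivot, 12 mm wide (panel y) and 8 mm thick
- moulder: desktop moulding machine with its catch tray, fixed to the table. Origin under the centre of the catch tray at table level: a flat steel tray 210 (x) x 300 (y) mm, walls 4 mm thick and only 16 mm high, floor top 4 mm above the table. The machine (170 mm body, 300 mm at the top) begins 260 mm to the right (-y) of the tray's centre, with a low chute (up to 55 mm high) between
- tote: green open tote with a red rim, loose, 0.9 kg, 260 (x) x 190 (y) mm outside, 55 mm high, 4 mm walls and floor; origin at the centre of its underside; x and y along its sides
- c1: orange moulded model freight container, a solid-looking ribbed block 70 (x) x 28 (y) x 30 (z) mm, about 35 g, grippable across any side; origin at its centre. Four to six of the six are present (None if absent)
- c2: blue moulded model freight container, a solid-looking ribbed block 70 (x) x 28 (y) x 30 (z) mm, about 35 g, grippable across any side; origin at its centre. Four to six of the six are present (None if absent)
- c3: white moulded model freight container, a solid-looking ribbed block 70 (x) x 28 (y) x 30 (z) mm, about 35 g, grippable across any side; origin at its centre. Four to six of the six are present (None if absent)
- c4: yellow moulded model freight container, a solid-looking ribbed block 70 (x) x 28 (y) x 30 (z) mm, about 35 g, grippable across any side; origin at its centre. Four to six of the six are present (None if absent)
- c5: terracotta brown moulded model freight container, a solid-looking ribbed block 70 (x) x 28 (y) x 30 (z) mm, about 35 g, grippable across any side; origin at its centre. Four to six of the six are present (None if absent)
- c6: black moulded model freight container, a solid-looking ribbed block 70 (x) x 28 (y) x 30 (z) mm, about 35 g, grippable across any side; origin at its centre. Four to six of the six are present (None if absent)
- pot_a: bystander, to be left where it is: blue paint pot, 32 mm across, 36 mm tall, between tray and middle
- pot_b: bystander, to be left where it is: red paint pot, 32 mm across, 36 mm tall, near the robot
- glue: bystander, to be left where it is: white glue bottle, 40 mm across, 100 mm tall
- driver: bystander, to be left where it is: screwdriver 170 mm long
- wrench: bystander, to be left where it is: wrench 140 mm long
- depot: bystander, to be left where it is: yellow model depot building, 70 x 90 x 80 mm
- wagon: bystander, to be left where it is: red model goods wagon, 35 x 120 x 42 mm
There are look-alikes about, which are no part of the job. What is shaped like the c2 but purple is not meant.

How it is judged:
On the way, in this order (a step that is already met when the one before it is completed fails the run):
1. the guard is lifted well up (over 1.2 rad) (value of joint guard above 1.2 rad), for 0.2 s.
2. the toggle is flipped to OFF (under 0.12 rad) with the guard up (value of joint toggle below 0.12 rad and value of joint guard above 0.8 rad), for 0.2 s.
3. the guard is lowered again (under 0.08 rad) and the toggle stays OFF (value of joint toggle below 0.12 rad and value of joint guard below 0.08 rad), for 0.2 s.
At the end, for the whole second after the job is handed in: Toggle OFF (under 0.12 rad), guard closed (under 0.08 rad), tote flat on the table, every container present at rest inside the tote with its centre below the rim (55 mm) (all of step 3 and angle between tote's own z axis and vertical below 0.08 rad and height (world z) of tote between -0.01 and 0.01 m and x of c1 in the frame of tote between -0.128 and 0.128 m and y of c1 in the frame of tote between -0.093 and 0.093 m and z of c1 in the frame of tote between 0 and 0.055 m and linear speed of each of c1, c2, c3, c4, c5, c6 below 0.03 m/s and x of c2 in the frame of tote between -0.128 and 0.128 m and y of c2 in the frame of tote between -0.093 and 0.093 m and z of c2 in the frame of tote between 0 and 0.055 m and x of c3 in the frame of tote between -0.128 and 0.128 m and y of c3 in the frame of tote between -0.093 and 0.093 m and z of c3 in the frame of tote between 0 and 0.055 m and x of c4 in the frame of tote between -0.128 and 0.128 m and y of c4 in the frame of tote between -0.093 and 0.093 m and z of c4 in the frame of tote between 0 and 0.055 m and x of c5 in the frame of tote between -0.128 and 0.128 m and y of c5 in the frame of tote between -0.093 and 0.093 m and z of c5 in the frame of tote between 0 and 0.055 m and x of c6 in the frame of tote between -0.128 and 0.128 m and y of c6 in the frame of tote between -0.093 and 0.093 m and z of c6 in the frame of tote between 0 and 0.055 m); the robot touches nothing.
It fails at once if a container is touched by the fingers while the switch is on or the guard is up ((contact force between the fingers and c1 above 0.5 N or contact force between the fingers and c2 above 0.5 N or contact force between the fingers and c3 above 0.5 N or contact force between the fingers and c4 above 0.5 N or contact force between the fingers and c5 above 0.5 N or contact force between the fingers and c6 above 0.5 N) and value of joint any of toggle, guard above 0.2 rad).
It fails at once if a bystander is moved more than 50 mm (distance of any of pot_a, pot_b, glue, driver, wrench, depot, wagon from where it was at the start of the episode above 0.05 m).
Of c1, c2, c3, c4, c5, c6 only 4 to 6 are there at a start; the rules pass over those that are not, and their reading is None.
At some moment in a run one of c1, c2, c3, c4, c5, c6 may be knocked a few centimetres aside while the robot is not near it.
Once in a run the grip may slacken for a moment while it holds something.
It also fails if it takes over 210 s, if anything falls off the work surface, if the arm or the gripper's body presses on something with over 40 N, if the wrist force passes 120 N, or if a joint passes its speed limit or range.

ROBOT

A 7-joint arm with a two-finger parallel gripper is mounted at the origin on the work surface. World frame = base frame: x ahead of the robot, y to its left, z up, the work surface at z = 0. Lengths are in m, angles in rad, forces in N, time in s.
With the tool pointing down it reaches from about 0.4 to 0.85 m from the base axis. Payload 10.4 kg.
Tool frame: the origin (TCP) lies midway between the tips of the shut fingers; the grasp point (between the pads) lies 19 mm behind it; z points along the fingers, y is the line along which they close (so a half turn about z gives the same grasp; the last joint's range is limited). The gripper opens to 87 mm and grips with 3 to 60 N. Pads are 19 mm wide; open, the fingers measure 117 mm over their backs; the gripper's body (75 mm by 190 mm) begins 51 mm behind the grasp point.
Start: joints at [1.249, 0.332, -0.065, 1.46, 0.022, 1.35, -0.088], TCP at [0.184, -0.597, 0.223] pointing down, gripper open.
Joint ranges: [-2.6, 2.6], [-0.5, 2.12], [-1.47, 1.34], [0.16, 2.42], [-1.27, 4.41], [0.06, 2.06], [-2.6, 2.6]. Speed limits (rad/s): [2.22, 2.22, 2.79, 2.79, 3.14, 3.14, 3.14].

INTERFACE

Orientations are given as a unit quaternion [x, y, z, w].
In Python, from bench import r gives the robot as it stands.
- The arm moves only by the tool arm_command, never from a script. Its arguments are lists of equal length, an entry for each row: "xyz": the shift along the world's x, y, z in m, a list of three; "rot": the turn, a rotation vector about the world's x, y, z in rad, a list of three. In form: {"xyz": [[tx, ty, tz], ...], "rot": [[ax, ay, az], ...]}. A call has 1 to 20 rows; each row is the pose to reach, as a shift and turn from the pose commanded when the call began; what a row does not reach only later rows make up. A row lasts 1/12 s, in which the tool goes at most 41.7 mm and 7.16 degrees, less where a joint would pass 70% of its speed; a pose out of reach is approached as far as the arm can. A call with a gripper value outside its range is refused whole. "grip" is the opening, from 0 (shut) to 1 (fully open), set as the call begins (left out, the last holds). The fingers move at their own pace and stop on an object; "squeeze" is the grip in N (left out, the last holds). Time passes only in rows, so rows that repeat a pose let the fingers close. It gives the time, the measured TCP pose, the force, the opening and the grip force at its end, in the units of the state.
- r.read_state(): the state, without advancing time (a new reading comes with each control period).
- r.camera(name): name is "scene" or "top" or "wrist"; returns the picture (420x560x3 uint8, red, green, blue); there is no depth.
- r.camera_model(name): a dict with "fx", "fy", "cx", "cy" (pixels), "k1" (the pictures are not rectified: a ray, as slopes to the right and down, at radius r is drawn at 1 + k1 r^2 times it, then the intrinsics apply), "T" (4x4, takes a point from camera to world coordinates). Camera axes: x right, y up, looking along -z (the intrinsics and any distortion apply to the point x, -y, -z); pixel columns grow to the right and rows downward; lengths in m; the calibration is good to about 2 mm. A picture is of the moment at which its call begins: read the wrist's pose just before it. camera_model takes no time and is no camera call; for the wrist camera it gives the pose at the moment of the call.
- r.close_job(): hands the job in; it is judged then, once.
Trained networks look in the newest picture that a camera, given by its name, has taken for a name from the list of things; names that differ only in an ending like _2 or _b are one class to them, and where a whole thing is asked for, a point or a joint stands for the part that bears it (a point fixed in the world has none). Each returns a list of dicts, best first, with "conf" (0 to 1); they miss things now and then, are a little off and sometimes report something else, mostly with a low value. They report only what shows in the picture. A call takes as long as a camera call. They do not tell look-alikes from the thing itself.
- r.look_for(label, camera): "at" ([x, y, z] in m, in the coordinates of the camera as it stood for that picture, good to about 4 mm: the middle of the surface that is visible of it).
- r.spot_point(label, camera): "at" ([x, y, z] in m, in the coordinates of the camera as it stood for that picture, good to about 4 mm: a listed point, or the origin of a listed thing).
The state is a dict: "time": time; "joint_positions": joint angles; "joint_vel": joint speeds; "joint_torque": joint torques, N m; "ee_pos": TCP position; "eef_rot": TCP orientation; "ft_force": force on the tool from outside, world axes, zero at the start; "torque": the same for the moment, N m; "width": finger opening in m; "grip_force": force on a finger pad.
Only numpy, scipy, OpenCV 4.12 (cv2) and the standard library are available. Lean on these libraries where they do the work, as an engineer would, in place of code of your own. Each camera call takes 0.05 s, during which the arm holds its last target. There are 200 camera calls.

## Working session

There is one attempt and no reset: what is moved stays moved. The work goes in short steps, Python scripts to look and compute and a tool call to move; the robot and the scene stay as the last step left them, time stands still between calls to the robot, and variables do not carry over. Pictures are saved under pics/ and viewed, at most 14 in all, crops included, and the job is handed in when it is done.

Besides the shell and the picture viewer there is one more tool, called after "Call:" as name(argument=value, ...) on one line, values as JSON. arm_command: Moves the arm, as the interface text tells. Its arguments: {"type":"object","properties":{"xyz":{"type":"array"},"rot":{"type":"array"},"grip":{"type":"number"},"squeeze":{"type":"number"}},"required":["xyz","rot"]}

```bash
mkdir -p pics; cat > h.py <<'E'
import numpy as np, cv2
from bench import r
def snap(cam,name=None):
    T=np.array(r.camera_model(cam)["T"]); im=r.camera(cam)
    if name: cv2.imwrite(f"pics/{name}.png",cv2.cvtColor(np.asarray(im),cv2.COLOR_RGB2BGR))
    return im,T
def proj(cam,p):
    m=r.camera_model(cam);T=np.array(m["T"]);q=np.linalg.inv(T)@np.r_[p,1]
    s=np.array([q[0]/-q[2],-q[1]/-q[2]]);s=s*(1+m["k1"]*(s@s));return np.round([m["fx"]*s[0]+m["cx"],m["fy"]*s[1]+m["cy"]])
def ray(cam,u,v,z):
    m=r.camera_model(cam);T=np.array(m["T"]);d=np.array([(u-m["cx"])/m["fx"],(v-m["cy"])/m["fy"]])
    s=d.copy()
    for _ in range(20): s=d/(1+m["k1"]*(s@s))
    w=T[:3,:3]@np.array([s[0],-s[1],-1]);o=T[:3,3];return o+w*(z-o[2])/w[2]
def find(label,cam,f="spot_point",n=2):
    T=np.array(r.camera_model(cam)["T"]);o=[]
    for d in getattr(r,f)(label,cam)[:n]:
        p=(T@np.r_[d["at"],1])[:3];o.append((round(d["conf"],2),np.round(p,3).tolist(),proj(cam,p).tolist()))
    return o
E
python3 - <<'E'
from h import *
print(r.read_state())
for c in("top","scene"):
    snap(c,c+"0")
    for l in ["panel","guard_tab","guard_hinge","toggle_tip","tote","moulder","c1","c2","c3","c4","c5","c6"]:
        print(c,l,find(l,c))
E
```

```text
{'time': 0.0, 'joint_positions': array([ 1.2494315 ,  0.33286474, -0.06473258,  1.46092638,  0.02161588,
        1.349952  , -0.08851005]), 'joint_vel': array([ 7.04958125e-04,  7.10480858e-05, -5.90995706e-04, -1.16317811e-03,
        1.12916695e-04,  1.37762423e-03, -5.51025070e-04]), 'joint_torque': array([ 3.63097415e-04, -6.23264050e+01,  2.49741704e-02, -3.89911509e+01,
       -6.12875191e-02,  3.98183498e-02,  1.48171489e-04]), 'ee_pos': array([ 0.18385143, -0.5969289 ,  0.22176564]), 'eef_rot': array([ 9.88859576e-01,  1.48849622e-01, -1.44795252e-04, -7.12457281e-04]), 'ft_force': array([ 0.04747013,  0.43362633, -0.09426902]), 'torque': array([-0.00254303, -0.01164836, -0.06566251]), 'grip_force': 0.0, 'width': 0.08712358344613093}
top panel [(0.79, [0.504, 0.103, 0.001], [230.0, 223.0]), (0.67, [0.509, 0.337, 0.001], [134.0, 218.0])]
top guard_tab [(0.9, [0.425, 0.111, 0.068], [223.0, 257.0])]
top guard_hinge [(0.88, [0.527, 0.103, 0.048], [229.0, 213.0])]
top toggle_tip []
top tote [(0.74, [0.509, 0.337, -0.002], [135.0, 218.0]), (0.69, [0.594, -0.319, 0.021], [407.0, 190
[... 1271 characters left out ...]
, 0.0], [210.0, 167.0]), (0.38, [0.747, 0.171, -0.0], [275.0, 313.0])]
scene c1 [(0.72, [0.371, -0.371, 0.015], [225.0, 109.0]), (0.67, [0.552, -0.24, 0.001], [210.0, 168.0])]
scene c2 [(0.72, [0.371, -0.371, 0.015], [225.0, 109.0]), (0.67, [0.552, -0.24, 0.001], [210.0, 168.0])]
scene c3 [(0.72, [0.371, -0.371, 0.015], [225.0, 109.0]), (0.67, [0.552, -0.24, 0.001], [210.0, 168.0])]
scene c4 [(0.72, [0.371, -0.371, 0.015], [225.0, 109.0]), (0.67, [0.552, -0.24, 0.001], [210.0, 168.0])]
scene c5 [(0.72, [0.371, -0.371, 0.015], [225.0, 109.0]), (0.67, [0.552, -0.24, 0.001], [210.0, 168.0])]
scene c6 [(0.72, [0.371, -0.371, 0.015], [225.0, 109.0]), (0.67, [0.552, -0.24, 0.001], [210.0, 168.0])]
```

View pics/top0.png

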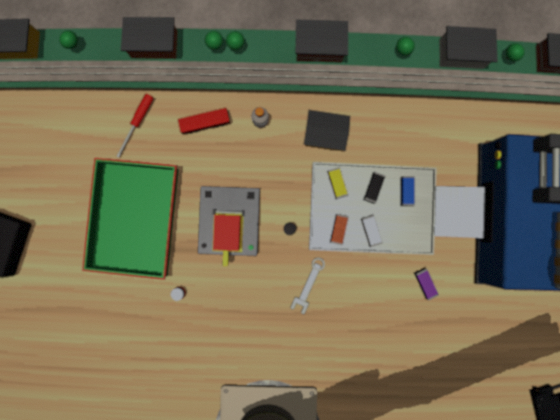

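View pics/scene0.png

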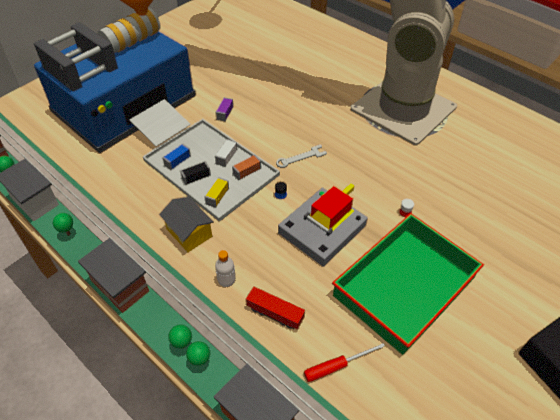

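The top view shows the green tote at (132,218) and the panel with its red guard at (228,225), tab at (226,257). The tray holds five containers: yellow (338,183), black (374,188), blue (408,191), terracotta/orange (339,229) and white (372,230). The purple look-alike lies outside at (426,284) and stays there. The black pot (290,228), wrench and other bystanders are clear of these.

```bash
cat >> h.py <<'E'
S={'yellow':((22,130,110),(34,255,255)),'blue':((108,130,60),(122,255,255)),'terra':((3,120,70),(17,255,255)),'white':((0,0,195),(179,40,255)),'black':((0,0,0),(179,255,70))}
def boxes(im,win,names=S,ztop=.034,amin=60,amax=500):
    hsv=cv2.cvtColor(np.ascontiguousarray(im),cv2.COLOR_RGB2HSV);x0,y0,x1,y1=win;o={}
    for n in names:
        m=cv2.inRange(hsv,*map(np.array,S[n]));k=np.zeros_like(m);k[y0:y1,x0:x1]=m[y0:y1,x0:x1]
        for c in cv2.findContours(k,0,2)[0]:
            if amin<cv2.contourArea(c)<amax:
                P=np.array([ray("top",u,v,ztop)[:2] for u,v in c[:,0,:]],np.float32)
                (cx,cy),(w,h),a=cv2.minAreaRect(P); a=np.radians(a if w>=h else a+90)
                print(n,np.round([cx,cy],3),np.round([max(w,h),min(w,h)],3),"long axis yaw",round((a+np.pi/2)%np.pi-np.pi/2,2),'px',c[:,0].mean(0).round())
E
python3 - <<'E'
from h import *
im,_=snap("top")
boxes(im,(312,164,436,252))
S['guard']=((0,170,120),(5,255,255));S['tote']=((50,100,40),(75,255,255));S['tab']=((22,130,110),(34,255,255));S['panel']=((0,0,70),(179,50,140))
boxes(im,(190,180,270,262),['guard'],.079,60,3000)
boxes(im,(190,245,270,280),['tab'],.0765,10,3000)
boxes(im,(80,155,185,285),['tote'],.055,500,30000)
boxes(im,(190,180,270,262),['panel'],.035,500,9000)
big=cv2.resize(np.ascontiguousarray(im[150:300,190:445]),None,fx=3,fy=3,interpolation=cv2.INTER_CUBIC)
cv2.imwrite("pics/crop.png",big[:,:,::-1])
hsv=cv2.cvtColor(np.ascontiguousarray(im),cv2.COLOR_RGB2HSV)
for u,v in [(338,183),(374,188),(408,191),(339,229),(372,230),(320,210),(345,210)]:print(hsv[v,u])
E
```

```text
yellow [ 0.606 -0.149] [0.06  0.027] long axis yaw 0.32 px [337. 182.]
blue [ 0.593 -0.317] [0.057 0.027] long axis yaw 0.01 px [408. 188.]
terra [ 0.497 -0.155] [0.06  0.025] long axis yaw -0.19 px [339. 229.]
black [ 0.598 -0.236] [0.061 0.028] long axis yaw -0.33 px [374. 185.]
guard [0.482 0.105] [0.075 0.056] long axis yaw -0.02 px [229. 233.]
tab [0.424 0.107] [0.032 0.014] long axis yaw 0.03 px [224. 258.]
tote [0.509 0.337] [0.256 0.186] long axis yaw -0.07 px [129. 218.]
panel [0.51  0.105] [0.158 0.139] long axis yaw -0.01 px [228. 224.]
[ 29 192 162]
[15 15 34]
[110 188 141]
[  9 173 140]
[107  11 170]
[ 50   5 164]
[ 54   8 167]
```

View pics/crop.png

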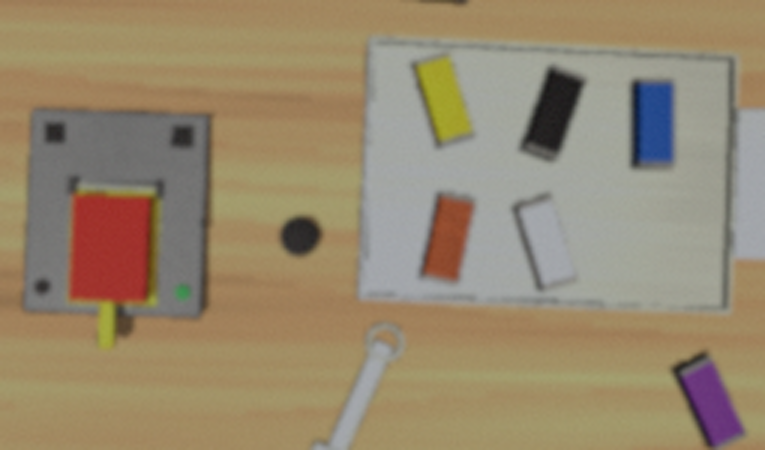

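Call:
arm_command(xyz=[[0.02,0.03,0.02],[0.04,0.06,0.04],[0.07,0.09,0.06],[0.1,0.12,0.08],[0.13,0.15,0.08],[0.16,0.18,0.08],[0.19,0.21,0.08],[0.22,0.24,0.08],[0.24,0.27,0.08],[0.26,0.3,0.08],[0.26,0.33,0.08],[0.26,0.37,0.08],[0.26,0.41,0.08],[0.26,0.45,0.08],[0.26,0.49,0.08],[0.26,0.53,0.08],[0.26,0.57,0.08],[0.26,0.61,0.08],[0.255,0.65,0.08],[0.25,0.68,0.08]], rot=[[0,0,0],[0,0,0],[0,0,0],[0,0,-0.03],[0,0,-0.06],[0,0,-0.1],[0,0,-0.13],[0,0,-0.16],[0,0,-0.2],[0,0,-0.23],[0,0,-0.26],[0,0,-0.3],[0,0,-0.32],[0,0,-0.33],[0,0,-0.33],[0,0,-0.33],[0,0,-0.33],[0,0,-0.33],[0,0,-0.33],[0,0,-0.33]])

```text
time: 3.02
ee_pos: [0.4333, 0.0862, 0.3029]
eef_rot: [1.0, -0.014, 0.0, -0.0]
ft_force: [0.7, -1.4, 0.7]
width: 0.0872
grip_force: 0.0
```

The crop confirms the targets: yellow, black, blue, terracotta and white inside the tray. The purple block sits outside the tray and is not a target. I'll refine the tab position from the wrist camera.

```bash
python3 - <<'E'
from h import *
snap("wrist","w1")
for l in("guard_tab","guard_hinge","panel"): print(l,find(l,"wrist"))
print(r.read_state()["ee_pos"],proj("wrist",[.423,.107,.0675]))
E
```

```text
guard_tab [(0.68, [0.423, 0.108, 0.071], [261.0, 189.0])]
guard_hinge [(0.91, [0.534, 0.106, 0.044], [257.0, 93.0]), (0.22, [0.337, 0.219, 0.002], [187.0, 239.0])]
panel [(0.86, [0.502, 0.103, 0.004], [260.0, 121.0])]
[0.43392128 0.08296335 0.30274817] [257. 189.]
```

View pics/w1.png

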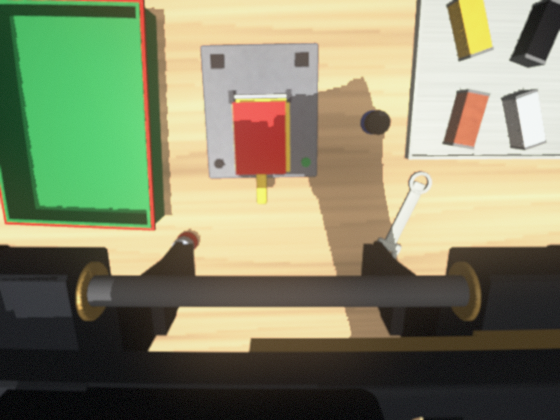

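Tab shows at (262,189), tote edge on the left, pot_b at (188,240). The arm was still settling, so I'm measuring the tab once more.

```bash
python3 - <<'E'
from h import *
for i in range(2):
    im,T=snap("wrist")
    hsv=cv2.cvtColor(np.ascontiguousarray(im),cv2.COLOR_RGB2HSV);m=cv2.inRange(hsv,(22,130,110),(34,255,255));m[:178]=0;m[215:]=0;m[:,:245]=0;m[:,280:]=0
    v,u=np.nonzero(m);print(u.mean(),v.mean(),v.min(),v.max(),ray("wrist",u.mean(),v.mean(),.0765))
    print(find("guard_tab","wrist"),find("guard_hinge","wrist",n=1),r.read_state()["ee_pos"])
E
```

```text
259.01063829787233 189.32978723404256 178 203 [0.42480985 0.10342171 0.0765    ]
[(0.88, [0.426, 0.102, 0.066], [260.0, 187.0])] [(0.92, [0.533, 0.104, 0.045], [255.0, 94.0])] [0.4342417  0.08129592 0.30248976]
257.72872340425533 189.44148936170214 178 203 [0.42481475 0.10454816 0.0765    ]
[(0.95, [0.424, 0.1, 0.069], [262.0, 188.0])] [] [0.43419536 0.08175262 0.30250235]
```

Call:
arm_command(xyz=[[-0.005,0.01,-0.04],[-0.01,0.022,-0.08],[-0.01,0.022,-0.12],[-0.01,0.022,-0.16],[-0.01,0.022,-0.19],[-0.01,0.022,-0.22],[-0.01,0.022,-0.24],[-0.01,0.022,-0.25],[-0.01,0.022,-0.25],[-0.01,0.022,-0.25],[-0.01,0.022,-0.25]], rot=[[0,0,0],[0,0,0],[0,0,0],[0,0,0],[0,0,0],[0,0,0],[0,0,0],[0,0,0],[0,0,0],[0,0,0],[0,0,0]], grip=0.5)

```text
time: 4.43
ee_pos: [0.4251, 0.1048, 0.0539]
eef_rot: [1.0, -0.016, 0.001, -0.0]
ft_force: [0.5, -0.6, 1.0]
width: 0.0437
grip_force: 0.0
```

Call:
arm_command(xyz=[[0,0,0],[0,0,0],[0,0,0],[0,0,0],[0,0,0],[0,0,0],[0,0,0]], rot=[[0,0,0],[0,0,0],[0,0,0],[0,0,0],[0,0,0],[0,0,0],[0,0,0]], grip=0, squeeze=15)

```text
time: 5.02
ee_pos: [0.4242, 0.106, 0.0528]
eef_rot: [1.0, -0.015, 0.0, -0.001]
ft_force: [0.4, 5.7, -0.5]
width: 0.0118
grip_force: 15.0
```

Call:
arm_command(xyz=[[0.002,0,0.008],[0.005,0,0.0156],[0.008,0,0.023],[0.012,0,0.03],[0.021,-0.001,0.0437],[0.0324,-0.001,0.0556],[0.0451,-0.001,0.0657],[0.0593,-0.002,0.0738],[0.0745,-0.002,0.0796],[0.0904,-0.003,0.0832],[0.1067,-0.003,0.0843],[0.123,-0.004,0.083],[0.1388,-0.004,0.0792],[0.154,-0.005,0.0732],[0.154,-0.005,0.0732],[0.154,-0.005,0.0732],[0.154,-0.005,0.0732]], rot=[[0,0,0],[0,0,0],[0,0,0],[0,0,0],[0,0,0],[0,0,0],[0,0,0],[0,0,0],[0,0,0],[0,0,0],[0,0,0],[0,0,0],[0,0,0],[0,0,0],[0,0,0],[0,0,0],[0,0,0]])

```text
time: 6.43
ee_pos: [0.5786, 0.104, 0.1262]
eef_rot: [1.0, -0.014, 0.001, -0.003]
ft_force: [1.7, 12.8, -1.0]
width: 0.0122
grip_force: 15.0
```

Call:
arm_command(xyz=[[0,0.003,0],[0,0.003,0],[0,0.003,0],[0,0.003,0.03],[0,0.003,0.07],[-0.03,0.003,0.1],[-0.07,0.003,0.12],[-0.1,0.003,0.13],[-0.11,0.003,0.13],[-0.11,0.003,0.13],[-0.11,0.003,0.13]], rot=[[0,0,0],[0,0,0],[0,0,0],[0,0,0],[0,0,0],[0,0,0],[0,0,0],[0,0,0],[0,0,0],[0,0,0],[0,0,0]], grip=0.5)

```text
time: 7.35
ee_pos: [0.4683, 0.1016, 0.2561]
eef_rot: [1.0, -0.016, 0.001, 0.001]
ft_force: [0.1, -0.4, -1.2]
width: 0.0432
grip_force: 0.0
```

```bash
python3 - <<'E'
from h import *
snap("wrist","w2")
for l in("guard_tab","guard_hinge","toggle_tip"): print(l,find(l,"wrist"))
print(r.read_state()["ee_pos"])
E
```

```text
guard_tab [(0.79, [0.578, 0.104, 0.137], [270.0, 68.0])]
guard_hinge []
toggle_tip [(0.72, [0.494, 0.106, 0.064], [273.0, 163.0])]
[0.46852342 0.10240703 0.25512056]
```

View pics/w2.png

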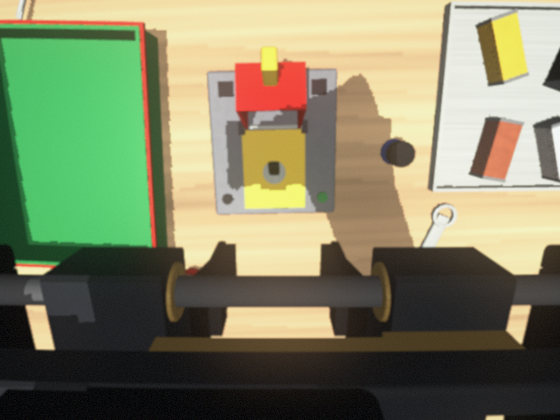

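The guard stands open: tab at (269,65), black toggle tip at (273,168), yellow plate beneath it. Closing the fingers and descending behind the toggle.

Call:
arm_command(xyz=[[0.02,0.001,-0.03],[0.044,0.001,-0.06],[0.044,0.001,-0.09],[0.044,0.001,-0.12],[0.044,0.001,-0.15],[0.044,0.001,-0.165],[0.044,0.001,-0.18],[0.044,0.001,-0.19],[0.044,0.001,-0.198],[0.044,0.001,-0.198],[0.044,0.001,-0.198],[0.044,0.001,-0.198]], rot=[[0,0,0],[0,0,0],[0,0,0],[0,0,0],[0,0,0],[0,0,0],[0,0,0],[0,0,0],[0,0,0],[0,0,0],[0,0,0],[0,0,0]], grip=0)

```text
time: 8.55
ee_pos: [0.5123, 0.1038, 0.0582]
eef_rot: [1.0, -0.016, 0.0, -0.0]
ft_force: [-0.2, -0.5, -0.2]
width: 0.0005
grip_force: 0.0
```

Call:
arm_command(xyz=[[-0.006,0,0],[-0.012,0,0],[-0.018,0,0],[-0.024,0,0],[-0.028,0,0],[-0.032,0,0],[-0.034,0,0],[-0.036,0,0],[-0.036,0,0],[-0.036,0,0]], rot=[[0,0,0],[0,0,0],[0,0,0],[0,0,0],[0,0,0],[0,0,0],[0,0,0],[0,0,0],[0,0,0],[0,0,0]])

```text
time: 9.38
ee_pos: [0.4809, 0.1036, 0.0599]
eef_rot: [1.0, -0.016, 0.005, -0.001]
ft_force: [17.9, -0.7, -2.4]
width: 0.0004
grip_force: 7.6
```

Call:
arm_command(xyz=[[0.008,0,0],[0.014,0,0],[0.014,0,0.03],[0.01,0,0.07],[0,0,0.11],[-0.008,0,0.15],[-0.008,0,0.19],[-0.008,0,0.198],[-0.008,0,0.198],[-0.008,0,0.198]], rot=[[0,0,0],[0,0,0],[0,0,0],[0,0,0],[0,0,0],[0,0,0],[0,0,0],[0,0,0],[0,0,0],[0,0,0]], grip=0.5)

```text
time: 10.22
ee_pos: [0.4677, 0.1035, 0.2552]
eef_rot: [1.0, -0.016, -0.0, 0.0]
ft_force: [0.1, -1.0, -0.8]
width: 0.043
grip_force: 0.0
```

```bash
python3 - <<'E'
from h import *
snap("wrist","w3")
for l in("guard_tab","guard_hinge","toggle_tip"): print(l,find(l,"wrist"))
print(r.read_state()["ee_pos"])
E
```

```text
guard_tab [(0.63, [0.494, -0.151, 0.018], [491.0, 150.0])]
guard_hinge []
toggle_tip [(0.81, [0.462, 0.105, 0.067], [276.0, 193.0])]
[0.46727467 0.10352565 0.25421799]
```

View pics/w3.png

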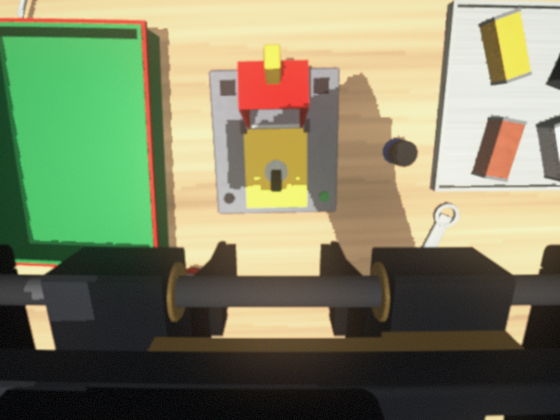

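The toggle now leans towards the user (tip at (276,180), OFF) and the guard is unchanged. Regrasping the tab and lowering it.

Call:
arm_command(xyz=[[0.03,0,0],[0.065,0,0],[0.1,0,-0.01],[0.11,0,-0.03],[0.11,0,-0.06],[0.11,0,-0.09],[0.11,0,-0.115],[0.11,0,-0.13],[0.11,0,-0.13],[0.11,0,-0.13]], rot=[[0,0,0],[0,0,0],[0,0,0],[0,0,0],[0,0,0],[0,0,0],[0,0,0],[0,0,0],[0,0,0],[0,0,0]])

```text
time: 11.25
ee_pos: [0.5776, 0.1036, 0.1243]
eef_rot: [1.0, -0.016, -0.001, -0.0]
ft_force: [-0.2, -0.6, 0.4]
width: 0.0435
grip_force: 0.0
```

Call:
arm_command(xyz=[[0,0,0],[0,0,0],[0,0,0],[0,0,0],[0,0,0],[0,0,0]], rot=[[0,0,0],[0,0,0],[0,0,0],[0,0,0],[0,0,0],[0,0,0]], grip=0)

```text
time: 11.75
ee_pos: [0.578, 0.1042, 0.1259]
eef_rot: [1.0, -0.015, 0.0, -0.0]
ft_force: [0.7, 7.9, -1.4]
width: 0.012
grip_force: 15.0
```

Call:
arm_command(xyz=[[-0.007,0.001,0.003],[-0.015,0.001,0.006],[-0.031,0.001,0.01],[-0.047,0.001,0.011],[-0.064,0.001,0.01],[-0.08,0.002,0.0065],[-0.095,0.002,0.0005],[-0.109,0.002,-0.0075],[-0.122,0.002,-0.018],[-0.133,0.002,-0.03],[-0.142,0.003,-0.043],[-0.149,0.003,-0.058],[-0.152,0.003,-0.066],[-0.154,0.003,-0.073],[-0.154,0.003,-0.078],[-0.154,0.003,-0.078],[-0.154,0.003,-0.078],[-0.154,0.003,-0.078]], rot=[[0,0,0],[0,0,0],[0,0,0],[0,0,0],[0,0,0],[0,0,0],[0,0,0],[0,0,0],[0,0,0],[0,0,0],[0,0,0],[0,0,0],[0,0,0],[0,0,0],[0,0,0],[0,0,0],[0,0,0],[0,0,0]])

```text
time: 13.25
ee_pos: [0.422, 0.1063, 0.047]
eef_rot: [1.0, -0.015, -0.002, 0.001]
ft_force: [-8.4, -1.8, 1.2]
width: 0.012
grip_force: 15.0
```

Call:
arm_command(xyz=[[0,0,0],[0,0,0],[0,0,0],[0,0,0.03],[0,0,0.06],[0,0,0.09],[0.02,-0.001,0.1],[0.035,-0.002,0.1],[0.035,-0.002,0.1]], rot=[[0,0,0],[0,0,0],[0,0,0],[0,0,0],[0,0,0],[0,0,0],[0,0,0],[0,0,0],[0,0,0]], grip=0.4)

```text
time: 14.0
ee_pos: [0.4622, 0.1042, 0.1492]
eef_rot: [1.0, -0.017, 0.002, -0.0]
ft_force: [-1.0, 0.0, 0.2]
width: 0.0343
grip_force: 0.0
```

Call:
arm_command(xyz=[[0,0,0],[0,0,-0.02],[0,0,-0.04],[0,0,-0.05],[0,0,-0.06],[0,0,-0.066],[0,0,-0.07],[0,0,-0.074],[0,0,-0.074],[0,0,-0.074]], rot=[[0,0,0],[0,0,0],[0,0,0],[0,0,0],[0,0,0],[0,0,0],[0,0,0],[0,0,0],[0,0,0],[0,0,0]], grip=0)

```text
time: 14.83
ee_pos: [0.4586, 0.1051, 0.0778]
eef_rot: [1.0, -0.015, -0.001, 0.002]
ft_force: [-30.3, -7.8, 63.5]
width: 0.0027
grip_force: 31.7
```

The hood top reads about 78 mm under a firm press, so the guard is fully closed. Moving over the tray next.

Call:
arm_command(xyz=[[0,0,0.03],[0,-0.01,0.07],[0,-0.03,0.11],[0,-0.06,0.14],[0,-0.09,0.17],[0,-0.12,0.2],[0,-0.15,0.22],[0,-0.19,0.23],[-0.01,-0.22,0.23],[-0.02,-0.25,0.23],[-0.02,-0.28,0.23],[-0.02,-0.31,0.23],[-0.02,-0.33,0.23],[-0.02,-0.34,0.23],[-0.02,-0.34,0.23],[-0.02,-0.34,0.23],[-0.02,-0.34,0.23]], rot=[[0,0,0],[0,0,0],[0,0,0],[0,0,0],[0,0,0],[0,0,0],[0,0,0],[0,0,0],[0,0,0],[0,0,0],[0,0,0],[0,0,0],[0,0,0],[0,0,0],[0,0,0],[0,0,0],[0,0,0]], grip=1)

```text
time: 16.25
ee_pos: [0.4396, -0.2335, 0.3041]
eef_rot: [1.0, -0.014, 0.0, -0.0]
ft_force: [0.3, 0.0, 0.0]
width: 0.0868
grip_force: 0.0
```

```bash
cat >> h.py <<'E'
def wboxes(im,ztop=.034):
    hsv=cv2.cvtColor(np.ascontiguousarray(im),cv2.COLOR_RGB2HSV)
    for n in S:
        lo,hi=map(np.array,S[n])
        m=cv2.inRange(hsv,lo,hi);m[245:]=0;m=cv2.morphologyEx(m,cv2.MORPH_OPEN,np.ones((3,3)))
        for c in cv2.findContours(m,0,2)[0]:
            if 800<cv2.contourArea(c)<6000:
                P=np.array([ray("wrist",u,v,ztop)[:2] for u,v in c[:,0,:]],np.float32)
                (cx,cy),(w,h),a=cv2.minAreaRect(P); a=np.radians(a if w>=h else a+90)
                print(n,np.round([cx,cy],3),np.round([max(w,h),min(w,h)],3),"yaw",round((a+np.pi/2)%np.pi-np.pi/2,2),'px',c[:,0].mean(0).round())
E
python3 - <<'E'
from h import *
im,_=snap("wrist","w4");wboxes(im)
print(find("c1","wrist",n=7));print(r.read_state()["ee_pos"])
im,_=snap("top","top4")
print(find("guard_tab","top"),find("c1","top",n=7))
E
```

```text
yellow [ 0.608 -0.153] [0.06  0.027] yaw 0.33 px [203.  34.]
blue [ 0.593 -0.32 ] [0.06  0.027] yaw 0.01 px [348.  35.]
terra [ 0.497 -0.159] [0.059 0.026] yaw -0.2 px [216. 129.]
[(0.87, [0.602, -0.148, 0.022], [202.0, 42.0]), (0.83, [0.497, -0.236, 0.024], [278.0, 128.0]), (0.83, [0.372, -0.373, 0.017], [379.0, 218.0]), (0.7, [0.495, -0.154, 0.018], [215.0, 132.0]), (0.6, [0.593, -0.321, 0.019], [344.0, 47.0]), (0.57, [0.596, -0.244, 0.025], [282.0, 44.0]), (0.15, [0.501, 0.103, 0.001], [31.0, 134.0])]
[ 0.43945364 -0.23372108  0.30410107]
[(0.95, [0.423, 0.111, 0.069], [223.0, 258.0])] [(0.85, [0.598, -0.237, 0.022], [373.0, 187.0]), (0.69, [0.497, -0.235, 0.022], [372.0, 230.0]), (0.69, [0.604, -0.156, 0.019], [340.0, 184.0]), (0.68, [0.593, -0.323, 0.021], [409.0, 191.0]), (0.62, [0.496, -0.156, 0.019], [339.0, 229.0])]
```

View pics/w4.png

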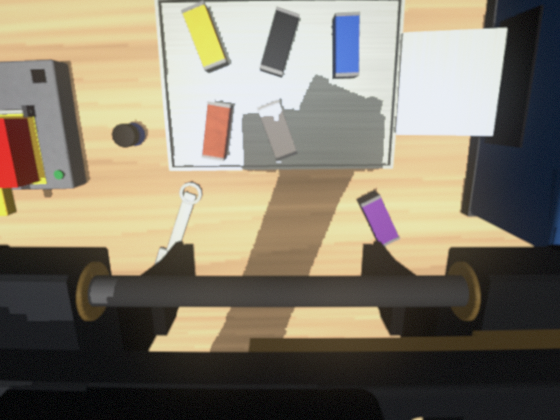

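Wrist view: terracotta (216,129), white in shadow (278,128), yellow (203,36), black (280,42), blue (347,45); purple at (378,218) lies outside the tray and stays put. The guard tab reads 69 mm high, i.e. closed. Picking terracotta first.

Call:
arm_command(xyz=[[0.02,0.025,-0.03],[0.04,0.05,-0.06],[0.057,0.079,-0.09],[0.057,0.079,-0.13],[0.057,0.079,-0.17],[0.057,0.079,-0.21],[0.057,0.079,-0.24],[0.057,0.079,-0.265],[0.057,0.079,-0.282],[0.057,0.079,-0.292],[0.057,0.079,-0.292],[0.057,0.079,-0.292]], rot=[[0,0,-0.05],[0,0,-0.1],[0,0,-0.17],[0,0,-0.17],[0,0,-0.17],[0,0,-0.17],[0,0,-0.17],[0,0,-0.17],[0,0,-0.17],[0,0,-0.17],[0,0,-0.17],[0,0,-0.17]], grip=0.55)

```text
time: 17.5
ee_pos: [0.4963, -0.1561, 0.0122]
eef_rot: [0.995, -0.1, 0.0, -0.0]
ft_force: [0.1, 0.1, -0.7]
width: 0.0476
grip_force: 0.0
```

Call:
arm_command(xyz=[[0,0,0],[0,0,0],[0,0,0],[0,0,0],[0,0,0.02],[0,0,0.05],[0,0,0.08],[0,0,0.11],[0,0.01,0.13],[0,0.03,0.14],[0,0.03,0.14]], rot=[[0,0,0],[0,0,0],[0,0,0],[0,0,0],[0,0,0],[0,0,0],[0,0,0],[0,0,0],[0,0,0],[0,0,0],[0,0,0]], grip=0, squeeze=25)

```text
time: 18.42
ee_pos: [0.4978, -0.123, 0.155]
eef_rot: [0.995, -0.099, 0.002, 0.0]
ft_force: [0.4, 0.7, -0.7]
width: 0.0278
grip_force: 25.0
```

Call:
arm_command(xyz=[[0.007,0.035,0],[0.014,0.074,0],[0.021,0.113,0],[0.028,0.152,0],[0.035,0.191,0],[0.042,0.23,0],[0.049,0.269,0],[0.056,0.308,0],[0.063,0.347,0],[0.07,0.386,0],[0.077,0.425,0],[0.084,0.464,0],[0.088,0.49,-0.015],[0.091,0.508,-0.045],[0.091,0.508,-0.08],[0.091,0.508,-0.11],[0.091,0.508,-0.128],[0.091,0.508,-0.136],[0.091,0.508,-0.136]], rot=[[0,0,0],[0,0,0.01],[0,0,0.02],[0,0,0.04],[0,0,0.05],[0,0,0.07],[0,0,0.08],[0,0,0.1],[0,0,0.11],[0,0,0.13],[0,0,0.13],[0,0,0.13],[0,0,0.13],[0,0,0.13],[0,0,0.13],[0,0,0.13],[0,0,0.13],[0,0,0.13],[0,0,0.13]])

```text
time: 20.0
ee_pos: [0.5863, 0.3808, 0.0142]
eef_rot: [0.999, -0.036, -0.001, 0.001]
ft_force: [-0.2, -0.0, -0.1]
width: 0.0279
grip_force: 25.0
```

Call:
arm_command(xyz=[[0,0,0],[0,0,0],[0,0,0.01],[0,0,0.04],[0,0,0.08],[0,0,0.12],[0,-0.03,0.14],[0,-0.07,0.14],[0,-0.11,0.14],[0,-0.15,0.14],[0,-0.19,0.14],[0,-0.23,0.14],[-0.01,-0.27,0.14],[-0.02,-0.31,0.14],[-0.03,-0.35,0.14],[-0.04,-0.39,0.14],[-0.05,-0.42,0.14],[-0.06,-0.45,0.14],[-0.07,-0.48,0.14],[-0.08,-0.5,0.14]], rot=[[0,0,0],[0,0,0],[0,0,0],[0,0,0],[0,0,0],[0,0,0],[0,0,0],[0,0,0],[0,0,0],[0,0,0],[0,0,0],[0,0,0.05],[0,0,0.1],[0,0,0.15],[0,0,0.2],[0,0,0.25],[0,0,0.3],[0,0,0.35],[0,0,0.4],[0,0,0.4]], grip=0.5)

```text
time: 21.67
ee_pos: [0.5065, -0.1216, 0.1572]
eef_rot: [0.986, 0.164, 0.001, 0.001]
ft_force: [-0.4, -1.0, -0.3]
width: 0.0434
grip_force: 0.0
```

```bash
python3 - <<'E'
from h import *
im,_=snap("top","top5")
boxes(im,(80,155,185,285),['terra'])
print(find("c1","top",n=7),r.read_state()["ee_pos"])
E
```

```text
[(0.77, [0.608, -0.155, 0.022], [339.0, 182.0]), (0.6, [0.584, 0.378, 0.019], [117.0, 186.0]), (0.57, [0.371, -0.367, 0.013], [424.0, 283.0]), (0.47, [0.594, -0.24, 0.023], [374.0, 189.0]), (0.15, [0.423, 0.112, 0.068], [223.0, 258.0])] [ 0.50579781 -0.12279472  0.15694536]
```

View pics/top5.png

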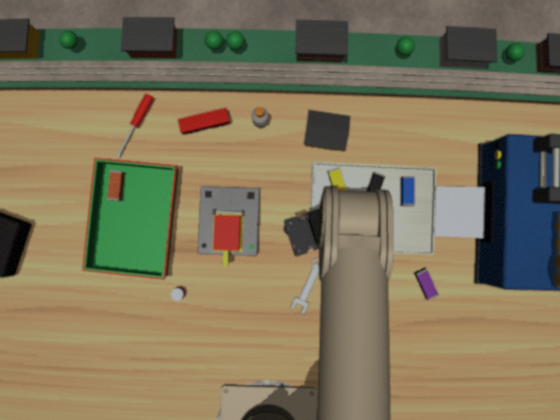

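Terracotta lies in the tote at (115,186) and the rest look unchanged. Next is white.

Call:
arm_command(xyz=[[-0.003,-0.035,0],[-0.006,-0.074,0],[-0.01,-0.11,0],[-0.01,-0.11,-0.03],[-0.01,-0.11,-0.07],[-0.01,-0.11,-0.105],[-0.01,-0.11,-0.13],[-0.01,-0.11,-0.144],[-0.01,-0.11,-0.144],[-0.01,-0.11,-0.144]], rot=[[0,0,0],[0,0,0],[0,0,0],[0,0,0],[0,0,0],[0,0,0],[0,0,0],[0,0,0],[0,0,0],[0,0,0]], grip=0.55)

```text
time: 22.6
ee_pos: [0.4977, -0.2277, 0.0126]
eef_rot: [0.986, 0.164, 0.0, -0.0]
ft_force: [0.6, 0.3, -0.2]
width: 0.0479
grip_force: 0.0
```

Call:
arm_command(xyz=[[0,0,0],[0,0,0],[0,0,0],[0,0,0],[0,0,0.02],[0,0,0.05],[0,0,0.09],[0,0,0.13],[0,0.02,0.14],[0,0.05,0.14],[0,0.08,0.14],[0,0.11,0.14],[0,0.11,0.14]], rot=[[0,0,0],[0,0,0],[0,0,0],[0,0,0],[0,0,0],[0,0,0],[0,0,0],[0,0,0],[0,0,0],[0,0,0],[0,0,-0.05],[0,0,-0.1],[0,0,-0.15]], grip=0)

```text
time: 23.68
ee_pos: [0.4974, -0.1117, 0.1527]
eef_rot: [0.996, 0.092, 0.001, -0.0]
ft_force: [0.4, 1.0, -0.6]
width: 0.0277
grip_force: 25.0
```

Call:
arm_command(xyz=[[-0.004,0.035,0],[-0.008,0.074,0],[-0.012,0.113,0],[-0.016,0.152,0],[-0.02,0.191,0],[-0.025,0.23,0],[-0.03,0.269,0],[-0.035,0.308,0],[-0.04,0.347,0],[-0.045,0.386,0],[-0.05,0.425,0],[-0.055,0.464,0],[-0.059,0.49,-0.015],[-0.059,0.508,-0.045],[-0.059,0.508,-0.08],[-0.059,0.508,-0.11],[-0.059,0.508,-0.128],[-0.059,0.508,-0.136],[-0.059,0.508,-0.136],[-0.059,0.508,-0.136]], rot=[[0,0,-0.02],[0,0,-0.04],[0,0,-0.07],[0,0,-0.1],[0,0,-0.13],[0,0,-0.16],[0,0,-0.19],[0,0,-0.22],[0,0,-0.25],[0,0,-0.25],[0,0,-0.25],[0,0,-0.25],[0,0,-0.25],[0,0,-0.25],[0,0,-0.25],[0,0,-0.25],[0,0,-0.25],[0,0,-0.25],[0,0,-0.25],[0,0,-0.25]])

```text
time: 25.35
ee_pos: [0.4384, 0.3901, 0.0166]
eef_rot: [0.999, -0.036, 0.0, -0.0]
ft_force: [0.9, 0.6, 0.3]
width: 0.028
grip_force: 25.0
```

Call:
arm_command(xyz=[[0,0,0],[0,0,0],[0,0,0.01],[0,0,0.04],[0,0,0.08],[0,0,0.12],[0.01,-0.03,0.14],[0.02,-0.068,0.14],[0.03,-0.106,0.14],[0.04,-0.144,0.14],[0.05,-0.182,0.14],[0.06,-0.22,0.14],[0.07,-0.258,0.14],[0.08,-0.296,0.14],[0.09,-0.334,0.14],[0.1,-0.372,0.14],[0.11,-0.41,0.14],[0.12,-0.448,0.14],[0.12,-0.48,0.14],[0.12,-0.48,0.14]], rot=[[0,0,0],[0,0,0],[0,0,0],[0,0,0],[0,0,0],[0,0,0],[0,0,0],[0,0,0],[0,0,0],[0,0,0],[0,0,-0.02],[0,0,-0.05],[0,0,-0.08],[0,0,-0.11],[0,0,-0.14],[0,0,-0.17],[0,0,-0.2],[0,0,-0.23],[0,0,-0.26],[0,0,-0.26]], grip=0.5)

```text
time: 27.02
ee_pos: [0.5577, -0.0989, 0.157]
eef_rot: [0.985, -0.17, 0.001, 0.001]
ft_force: [-0.2, -0.6, -0.3]
width: 0.0438
grip_force: 0.0
```

```bash
python3 - <<'E'
from h import *
im,_=snap("top")
boxes(im,(300,150,440,300))
print(find("c1","top",n=7),r.read_state()["ee_pos"])
im,_=snap("wrist");wboxes(im)
print(find("c1","wrist",n=7),r.read_state()["ee_pos"])
E
```

```text
blue [ 0.593 -0.317] [0.057 0.027] long axis yaw 0.01 px [408. 188.]
black [ 0.573 -0.07 ] [0.125 0.017] long axis yaw 0.02 px [304. 193.]
[(0.87, [0.371, -0.37, 0.014], [425.0, 283.0]), (0.82, [0.592, -0.321, 0.023], [408.0, 191.0]), (0.8, [0.436, 0.389, 0.023], [110.0, 248.0]), (0.71, [0.586, 0.38, 0.019], [116.0, 186.0]), (0.68, [0.594, -0.242, 0.021], [375.0, 189.0]), (0.41, [0.756, 0.034, 0.006], [262.0, 120.0])] [ 0.55804089 -0.09178527  0.15686675]
blue [ 0.593 -0.317] [0.062 0.03 ] yaw 0.01 px [528.  74.]
black [ 0.604 -0.221] [0.061 0.011] yaw -0.31 px [412. 104.]
[(0.88, [0.605, -0.149, 0.017], [325.0, 128.0]), (0.87, [0.597, -0.243, 0.022], [434.0, 101.0]), (0.65, [0.591, -0.318, 0.019], [520.0, 78.0]), (0.61, [0.549, -0.24, 0.001], [432.0, 153.0])] [ 0.55819372 -0.08907039  0.15661652]
```

Call:
arm_command(xyz=[[0.01,-0.037,0],[0.02,-0.075,0],[0.03,-0.113,0],[0.038,-0.15,-0.005],[0.038,-0.15,-0.03],[0.038,-0.15,-0.07],[0.038,-0.15,-0.105],[0.038,-0.15,-0.13],[0.038,-0.15,-0.144],[0.038,-0.15,-0.144],[0.038,-0.15,-0.144]], rot=[[0,0,0],[0,0,0],[0,0,0],[0,0,0],[0,0,0],[0,0,0],[0,0,0],[0,0,0],[0,0,0],[0,0,0],[0,0,0]], grip=0.55)

```text
time: 28.13
ee_pos: [0.5967, -0.2394, 0.0126]
eef_rot: [0.986, -0.164, 0.0, -0.0]
ft_force: [0.4, 0.4, -0.2]
width: 0.0479
grip_force: 0.0
```

Call:
arm_command(xyz=[[0,0,0],[0,0,0],[0,0,0],[0,0,0],[0,0,0.02],[0,0,0.05],[0,0,0.09],[0,0,0.13],[0,0.02,0.14],[0,0.05,0.14],[0,0.085,0.14],[0,0.12,0.14],[0,0.12,0.14],[0,0.12,0.14]], rot=[[0,0,0],[0,0,0],[0,0,0],[0,0,0],[0,0,0],[0,0,0],[0,0,0],[0,0,0],[0,0,0],[0,0,0.05],[0,0,0.1],[0,0,0.15],[0,0,0.2],[0,0,0.26]], grip=0)

```text
time: 29.3
ee_pos: [0.5964, -0.117, 0.1526]
eef_rot: [0.999, -0.032, 0.001, -0.0]
ft_force: [-0.6, -1.9, -0.0]
width: 0.028
grip_force: 25.0
```

Call:
arm_command(xyz=[[-0.001,0.035,0],[-0.002,0.073,0],[-0.004,0.112,0],[-0.006,0.151,0],[-0.007,0.19,0],[-0.008,0.229,0],[-0.01,0.268,0],[-0.011,0.307,0],[-0.013,0.345,0],[-0.014,0.38,-0.01],[-0.016,0.402,-0.045],[-0.016,0.402,-0.08],[-0.016,0.402,-0.11],[-0.016,0.402,-0.128],[-0.016,0.402,-0.136],[-0.016,0.402,-0.136],[-0.016,0.402,-0.136]], rot=[[0,0,0],[0,0,0],[0,0,0],[0,0,0],[0,0,0],[0,0,0],[0,0,0],[0,0,0],[0,0,0],[0,0,0],[0,0,0],[0,0,0],[0,0,0],[0,0,0],[0,0,0],[0,0,0],[0,0,0]])

```text
time: 30.72
ee_pos: [0.5806, 0.2818, 0.0166]
eef_rot: [0.999, -0.036, 0.0, -0.0]
ft_force: [0.8, -0.7, 0.5]
width: 0.0276
grip_force: 25.0
```

Call:
arm_command(xyz=[[0,0,0],[0,0,0],[0,0,0.01],[0,0,0.04],[0,0,0.08],[0,0,0.12],[0,-0.03,0.14],[0,-0.068,0.14],[0,-0.106,0.14],[0,-0.144,0.14],[0,-0.182,0.14],[0,-0.22,0.14],[0,-0.258,0.14],[0,-0.296,0.14],[0,-0.334,0.14],[0,-0.36,0.14],[0,-0.36,0.14],[0,-0.36,0.14]], rot=[[0,0,0],[0,0,0],[0,0,0],[0,0,0],[0,0,0],[0,0,0],[0,0,0.02],[0,0,0.06],[0,0,0.1],[0,0,0.14],[0,0,0.18],[0,0,0.22],[0,0,0.26],[0,0,0.3],[0,0,0.34],[0,0,0.38],[0,0,0.4],[0,0,0.4]], grip=0.5)

```text
time: 32.22
ee_pos: [0.58, -0.0803, 0.157]
eef_rot: [0.987, 0.162, 0.001, 0.0]
ft_force: [-0.6, -0.1, -0.3]
width: 0.0434
grip_force: 0.0
```

```bash
python3 - <<'E'
from h import *
im,_=snap("top")
print(find("c1","top",n=7),r.read_state()["ee_pos"])
im,_=snap("wrist");wboxes(im)
print(find("c1","wrist",n=7),r.read_state()["ee_pos"])
E
```

```text
[(0.93, [0.436, 0.39, 0.021], [109.0, 248.0]), (0.93, [0.37, -0.368, 0.014], [425.0, 283.0]), (0.86, [0.582, 0.281, 0.02], [157.0, 188.0]), (0.74, [0.595, -0.321, 0.023], [408.0, 190.0]), (0.73, [0.584, 0.378, 0.018], [117.0, 187.0])] [ 0.58028351 -0.07710443  0.15668067]
yellow [0.512 0.112] [0.058 0.021] yaw 1.56 px [ 52. 206.]
[(0.84, [0.605, -0.15, 0.021], [362.0, 199.0]), (0.83, [0.593, -0.319, 0.019], [514.0, 264.0])] [ 0.58026546 -0.07654699  0.15630014]
```

Call:
arm_command(xyz=[[0.013,-0.035,0],[0.026,-0.073,0],[0.026,-0.073,-0.03],[0.026,-0.073,-0.07],[0.026,-0.073,-0.105],[0.026,-0.073,-0.13],[0.026,-0.073,-0.144],[0.026,-0.073,-0.144],[0.026,-0.073,-0.144]], rot=[[0,0,0],[0,0,0],[0,0,0],[0,0,0],[0,0,0],[0,0,0],[0,0,0],[0,0,0],[0,0,0]], grip=0.55)

```text
time: 33.17
ee_pos: [0.6065, -0.1506, 0.0124]
eef_rot: [0.986, 0.164, 0.0, -0.0]
ft_force: [0.4, 0.4, -0.4]
width: 0.0478
grip_force: 0.0
```

Call:
arm_command(xyz=[[0,0,0],[0,0,0],[0,0,0],[0,0,0],[0,0,0.02],[0,0,0.05],[0,0,0.09],[0,0,0.13],[0,0.02,0.14],[-0.01,0.05,0.14],[-0.02,0.085,0.14],[-0.03,0.12,0.14],[-0.04,0.15,0.14],[-0.04,0.15,0.14]], rot=[[0,0,0],[0,0,0],[0,0,0],[0,0,0],[0,0,0],[0,0,0],[0,0,0],[0,0,-0.05],[0,0,-0.1],[0,0,-0.16],[0,0,-0.22],[0,0,-0.28],[0,0,-0.34],[0,0,-0.4]], grip=0)

```text
time: 34.33
ee_pos: [0.5645, 0.0067, 0.1526]
eef_rot: [0.999, -0.033, 0.0, -0.002]
ft_force: [0.2, 1.1, -0.6]
width: 0.0282
grip_force: 25.0
```

Call:
arm_command(xyz=[[-0.015,0.03,0],[-0.03,0.065,0],[-0.045,0.1,0],[-0.06,0.135,0],[-0.075,0.17,0],[-0.09,0.205,0],[-0.105,0.24,0],[-0.12,0.27,0],[-0.135,0.292,-0.01],[-0.135,0.292,-0.045],[-0.135,0.292,-0.08],[-0.135,0.292,-0.11],[-0.135,0.292,-0.128],[-0.135,0.292,-0.136],[-0.135,0.292,-0.136],[-0.135,0.292,-0.136]], rot=[[0,0,0],[0,0,0],[0,0,0],[0,0,0],[0,0,0],[0,0,0],[0,0,0],[0,0,0],[0,0,0],[0,0,0],[0,0,0],[0,0,0],[0,0,0],[0,0,0],[0,0,0],[0,0,0]])

```text
time: 35.67
ee_pos: [0.4315, 0.291, 0.0167]
eef_rot: [0.999, -0.036, 0.0, -0.0]
ft_force: [0.2, 0.2, -0.4]
width: 0.0276
grip_force: 25.0
```

Call:
arm_command(xyz=[[0,0,0],[0,0,0],[0,0,0.01],[0,0,0.04],[0,0,0.08],[0,0,0.12],[0.01,-0.03,0.14],[0.02,-0.067,0.14],[0.03,-0.105,0.14],[0.04,-0.143,0.14],[0.05,-0.181,0.14],[0.06,-0.219,0.14],[0.07,-0.257,0.14],[0.08,-0.295,0.14],[0.09,-0.333,0.14],[0.1,-0.371,0.14],[0.11,-0.408,0.14],[0.12,-0.445,0.14],[0.13,-0.48,0.14],[0.14,-0.5,0.14]], rot=[[0,0,0],[0,0,0],[0,0,0],[0,0,0],[0,0,0],[0,0,0],[0,0,0.02],[0,0,0.05],[0,0,0.07],[0,0,0.07],[0,0,0.07],[0,0,0.07],[0,0,0.07],[0,0,0.07],[0,0,0.07],[0,0,0.07],[0,0,0.07],[0,0,0.07],[0,0,0.07],[0,0,0.07]], grip=0.5)

```text
time: 37.33
ee_pos: [0.5707, -0.2144, 0.1574]
eef_rot: [1.0, -0.003, 0.001, 0.001]
ft_force: [-0.1, -0.0, 0.0]
width: 0.0436
grip_force: 0.0
```

```bash
python3 - <<'E'
from h import *
im,_=snap("top")
print(find("c1","top",n=7),r.read_state()["ee_pos"])
im,_=snap("wrist");wboxes(im)
print(find("c1","wrist",n=7),r.read_state()["ee_pos"])
E
```

```text
[(0.73, [0.58, 0.281, 0.02], [157.0, 189.0]), (0.7, [0.585, 0.379, 0.02], [117.0, 186.0]), (0.55, [0.437, 0.389, 0.023], [110.0, 247.0]), (0.43, [0.368, -0.372, 0.016], [426.0, 285.0])] [ 0.57117101 -0.21409697  0.15693693]
blue [ 0.592 -0.317] [0.06  0.026] yaw 0.02 px [400. 174.]
black [0.563 0.026] [0.06  0.023] yaw -0.01 px [ 16. 211.]
[(0.94, [0.594, -0.317, 0.02], [397.0, 174.0])] [ 0.57116857 -0.20927395  0.15669794]
```

Call:
arm_command(xyz=[[0.008,-0.037,0],[0.016,-0.075,0],[0.022,-0.109,0],[0.022,-0.109,-0.03],[0.022,-0.109,-0.07],[0.022,-0.109,-0.105],[0.022,-0.109,-0.13],[0.022,-0.109,-0.144],[0.022,-0.109,-0.144],[0.022,-0.109,-0.144]], rot=[[0,0,0],[0,0,0],[0,0,0],[0,0,0],[0,0,0],[0,0,0],[0,0,0],[0,0,0],[0,0,0],[0,0,0]], grip=0.55)

```text
time: 38.37
ee_pos: [0.5937, -0.3175, 0.0129]
eef_rot: [1.0, -0.0, 0.0, -0.0]
ft_force: [-0.3, -0.3, 0.7]
width: 0.0477
grip_force: 0.0
```

Call:
arm_command(xyz=[[0,0,0],[0,0,0],[0,0,0],[0,0,0],[0,0,0.02],[0,0,0.05],[0,0,0.09],[0,0,0.13],[0,0.02,0.14],[-0.01,0.05,0.14],[-0.02,0.085,0.14],[-0.03,0.122,0.14],[-0.04,0.16,0.14],[-0.05,0.198,0.14],[-0.06,0.235,0.14],[-0.07,0.27,0.14],[-0.08,0.3,0.14],[-0.08,0.32,0.14],[-0.08,0.32,0.14]], rot=[[0,0,0],[0,0,0],[0,0,0],[0,0,0],[0,0,0],[0,0,0],[0,0,0],[0,0,0],[0,0,0],[0,0,0],[0,0,-0.02],[0,0,-0.04],[0,0,-0.06],[0,0,-0.07],[0,0,-0.07],[0,0,-0.07],[0,0,-0.07],[0,0,-0.07],[0,0,-0.07]], grip=0)

```text
time: 39.95
ee_pos: [0.5127, 0.0069, 0.1526]
eef_rot: [0.999, -0.032, 0.001, -0.001]
ft_force: [0.2, 0.3, 0.3]
width: 0.0279
grip_force: 25.0
```

```bash
python3 - <<'E'
from h import *
im,_=snap("top","top9")
print(find("c1","top",n=7),find("tote","top",n=1),r.read_state()["ee_pos"],r.read_state()["width"])
E
```

```text
[(0.94, [0.432, 0.286, 0.022], [152.0, 251.0]), (0.76, [0.581, 0.283, 0.02], [156.0, 189.0]), (0.7, [0.435, 0.389, 0.024], [110.0, 248.0]), (0.66, [0.586, 0.381, 0.019], [116.0, 186.0]), (0.61, [0.374, -0.368, 0.016], [425.0, 282.0])] [] [0.5132299  0.00095213 0.15216575] 0.028003235505485263
```

View pics/top9.png

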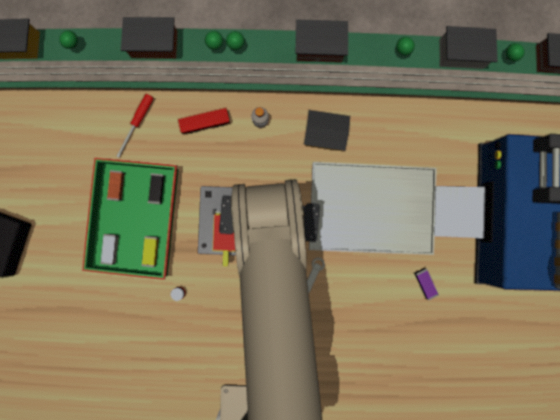

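The tote holds terracotta (115,186), black (156,189), white (108,249) and yellow (150,250). The tray is empty and blue is in the grip. Placing it in the middle of the tote.

Call:
arm_command(xyz=[[0,0.03,0],[0,0.067,0],[0,0.105,0],[0,0.143,0],[0,0.181,0],[0,0.219,0],[0,0.257,0],[-0.002,0.295,0],[-0.004,0.32,0],[-0.004,0.336,-0.015],[-0.004,0.336,-0.045],[-0.004,0.336,-0.08],[-0.004,0.336,-0.11],[-0.004,0.336,-0.128],[-0.004,0.336,-0.136],[-0.004,0.336,-0.136],[-0.004,0.336,-0.136]], rot=[[0,0,0],[0,0,0],[0,0,0],[0,0,0],[0,0,0],[0,0,0],[0,0,0],[0,0,0],[0,0,0],[0,0,0],[0,0,0],[0,0,0],[0,0,0],[0,0,0],[0,0,0],[0,0,0],[0,0,0]])

```text
time: 41.52
ee_pos: [0.5101, 0.3368, 0.0161]
eef_rot: [0.999, -0.036, 0.0, 0.0]
ft_force: [-0.0, 0.2, 0.4]
width: 0.0276
grip_force: 25.0
```

Call:
arm_command(xyz=[[0,0,0],[0,0,0],[0,0,0.01],[0,0,0.04],[0,0,0.08],[0,0,0.12],[0,-0.03,0.16],[0,-0.067,0.18],[0,-0.105,0.2],[0,-0.143,0.2],[0,-0.181,0.2],[0,-0.219,0.2],[0,-0.257,0.2],[0,-0.295,0.2],[0,-0.333,0.2],[0,-0.371,0.2],[0,-0.4,0.2],[0,-0.4,0.2],[0,-0.4,0.2]], rot=[[0,0,0],[0,0,0],[0,0,0],[0,0,0],[0,0,0],[0,0,0],[0,0,0],[0,0,0],[0,0,0],[0,0,0],[0,0,0],[0,0,0],[0,0,0],[0,0,0],[0,0,0],[0,0,0],[0,0,0],[0,0,0],[0,0,0]], grip=0.5)

```text
time: 43.1
ee_pos: [0.509, -0.0639, 0.217]
eef_rot: [0.999, -0.037, 0.001, 0.0]
ft_force: [-0.2, 1.0, -0.1]
width: 0.0437
grip_force: 0.0
```

```bash
python3 - <<'E'
from h import *
im,_=snap("top");im,_=snap("scene","sc9")
print(find("c1","top",n=7),find("guard_tab","top"),find("guard_tab","scene"))
S['tote']=((50,100,40),(75,255,255));im=r.camera("top");boxes(im,(80,155,185,285),['tote'],.055,500,30000)
print(r.read_state()["ee_pos"],r.read_state()["time"])
E
```

```text
[(0.89, [0.585, 0.382, 0.018], [116.0, 186.0]), (0.72, [0.37, -0.369, 0.014], [425.0, 284.0]), (0.61, [0.51, 0.336, 0.021], [133.0, 218.0]), (0.61, [0.438, 0.389, 0.02], [110.0, 247.0]), (0.57, [0.433, 0.286, 0.023], [152.0, 251.0]), (0.55, [0.582, 0.278, 0.018], [158.0, 188.0])] [(0.79, [0.424, 0.108, 0.068], [225.0, 258.0])] [(0.8, [0.422, 0.107, 0.071], [349.0, 189.0]), (0.64, [0.583, 0.281, 0.019], [366.0, 289.0])]
tote [0.509 0.337] [0.256 0.186] long axis yaw -0.07 px [129. 220.]
[ 0.5091279  -0.06108286  0.21599555] 43.4
```

View pics/sc9.png

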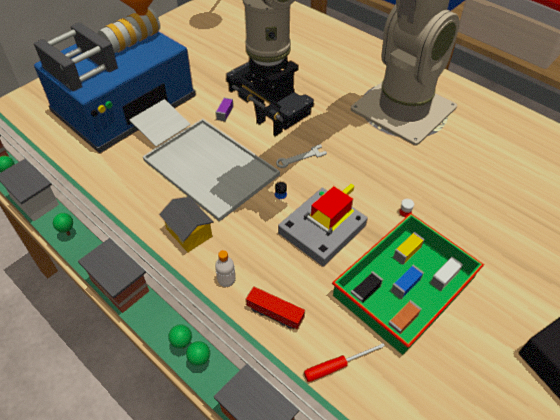

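All five containers lie flat in the tote (yellow (408,247), black (368,287), blue (407,280), white (447,272), orange/terracotta (405,316)). The guard is closed, the tray is empty and the bystanders have not moved.

```bash
python3 -c "
from bench import r
print(r.close_job())"
```

```text
the job is handed in; nothing more can be done
None
```

The job is handed in, with no verdict returned: the toggle is OFF, the guard is closed, and all five containers present lie flat in the green tote, with the purple look-alike and the bystanders left in place.

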